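Reload the rapid-test reader from the storage rail

ROBOT

A 7-joint arm with a two-finger parallel gripper is mounted at the origin on the work surface. World frame = base frame: x ahead of the robot, y to its left, z up, the work surface at z = 0. Lengths are in m, angles in rad, forces in N, time in s.
With the tool pointing down it reaches from about 0.425 to 0.8 m from the base axis. Payload 8.3 kg.
Tool frame: the origin (TCP) lies where the fingers leave the gripper's body, on its centre line; the fingertips stand 73 mm ahead of it and the grasp point (between the pads) lies 54 mm ahead of it (grip_point_offset is the distance from the TCP to the grasp point, in m); z points along the fingers, y is the line along which they close (so a half turn about z gives the same grasp; the last joint's range is limited). The gripper opens to 85 mm and grips with 20 to 120 N. Pads are 22 mm wide; open, the fingers measure 114 mm over their backs; the gripper's body (76 mm by 85 mm) begins 54 mm behind the grasp point. The pads swing forward as they close: fully open they stand 13 mm farther back than shut.
Start: joints at [1.196, 0.383, 0.016, 1.37, -0.006, 1.388, -0.046], TCP at [0.192, -0.595, 0.304] pointing down, gripper open.
Joint ranges: [-2.95, 2.95], [-0.25, 2.06], [-1.52, 1.56], [0.18, 2.33], [-1.44, 4.58], [0.02, 2.06], [-3.01, 3.01]. Speed limits (rad/s): [2.39, 2.39, 3.01, 3.01, 3.14, 3.14, 3.14].

INTERFACE

Orientations are given as [roll, pitch, yaw] about the fixed x, y, z axes, in that order (R = Rz(yaw) Ry(pitch) Rx(roll)).
In Python, from rig import * gives the robot as it stands. The module is installed in compiled form; this text tells all that it offers.
- The arm moves only by the tool play_rows, never from a script. Its argument "plan" is a list that holds one entry, the list of rows, each a list of 5 numbers: the opening, from 0 (shut) to 1 (fully open), then the shift along the tool's x, y, z in cm, then the turn about the tool's z in degrees. In form: [[[gripper, x, y, z, twist], ...]]. A call has 1 to 5 rows; each row is the pose to reach, as a shift and turn from the pose commanded when the call began, along the tool's axes at that moment; what a row does not reach only later rows make up. A row lasts 1/10 s, in which the tool goes at most 50 mm and 8.59 degrees, less where a joint would pass 70% of its speed; a pose out of reach is approached as far as the arm can. A call with a gripper value outside its range is refused whole. The fingers move at their own pace and stop on an object; "newtons" is the grip in N (left out, the last holds). Time passes only in rows, so rows that repeat a pose let the fingers close. It gives the time, the measured TCP pose, the force, the opening and the grip force at its end, in the units of the state.
- state(): the state, without advancing time (a new reading comes with each control period).
- read_camera(name): name is "side" or "top" or "wrist"; returns a dict with "pixels" (400x640x3 uint8, red, green, blue), "K" (3x3 intrinsics, pixels), "D" ([k1, k2, p1, p2, k3] as OpenCV has them; the pictures are not rectified), "R" (3x3) and "t" (3): a world point X has camera coordinates R X + t. Camera axes: x right, y down, z forward; pixel columns grow to the right and rows downward; lengths in m; the calibration is good to about 2 mm. A picture is of the moment at which its call begins. There is no depth.
- finish_job(): hands the job in; it is judged then, once.
The state is a dict: "time_s": time; "q": joint angles; "dq": joint speeds; "joint_torque": joint torques, N m; "tool_pos": TCP position; "tool_rot": TCP orientation; "ft_force": force on the tool from outside, world axes, zero at the start; "moment": the same for the moment, N m; "width": finger opening in m; "gripper_force": force on a finger pad.
Only numpy, scipy, OpenCV 4.12 (cv2) and the standard library are available. Lean on these libraries where they do the work, as an engineer would, in place of code of your own. Each camera call takes 0.05 s, during which the arm holds its last target. There are 200 camera calls.

TASK

Put every spent cartridge (red fin) from the reader into the yellow waste tray, and unclip every fresh cartridge (green fin) from the storage rail and stand each one upright in a reader bay of its own so that it sits flat and holds that bay's part-present pin down. When everything is loaded, press the green start button fully down and let it go. Leave the tray standing flat on the bench and do not disturb the other things on the bench.

Things in the scene. Friction and masses are not known exactly. Their poses are not given: they have to be found in the camera images.
- fresh0: Fresh test cartridge (green fin): foot flange 44 (x) x 48 (y) x 7 mm, body 36 x 44 mm above it up to 22 mm, and on top an upright grip fin 14 mm thick (x), 32 mm long (y), up to 54 mm; about 120 g. Origin: centre of underside; z up; a half turn makes no difference. May be absent. Starts clipped in a station of the rail, axes as the rail's.
- fresh1: Fresh test cartridge with a green fin, as fresh0; may be absent.
- fresh2: Fresh test cartridge with a green fin, as fresh0; may be absent.
- fresh3: Fresh test cartridge with a green fin, as fresh0; may be absent.
- spent0: Spent test cartridge (red fin), same shape and size as fresh0. May be absent. Starts standing in a reader bay.
- spent1: Spent test cartridge with a red fin, as spent0; may be absent.
- spent2: Spent test cartridge with a red fin, as spent0; may be absent.
- rail: Fixed aluminium base 100 (x) x 270 (y) mm, top 25 mm high, origin under its middle; 4 stations 60 mm apart along y. Blue fence (12 mm high) on the -x side, blue back (18 mm) on +x, 10 mm ribs between. In each station a sprung roller on the +x side laps 2 mm over the cartridge's flange; a straight upward pull of 8 to 14 N makes it give way in the first 8 mm.
- reader: Fixed black case 230 (x) x 200 (y) mm, origin under the middle of its four bays; low open screen lid on the +x side (to 80 mm high). Bays: 2 x 2, 74 mm apart in x, 70 mm in y, each 52 (x) x 56 (y) mm, white floor 40 mm and grey rim 50 mm above the bench. A cartridge stands in a bay with its x, y axes along the reader's.
- bay0 (a point): Centre of a bay's floor (top of its white plate), axes as the reader's.
- bay1 (a point): As bay0, for another bay.
- bay2 (a point): As bay0, for another bay.
- bay3 (a point): As bay0, for another bay.
- pin0 (a joint): Brass part-present pin, 9 mm across, in the middle of bay0's floor: 0 = up, standing 6 mm above the floor, 0.006 = fully down, flush. Weak spring (about 0.5 N when down): the weight of a cartridge standing flat on the bay floor holds it down.
- pin1 (a joint): The same pin in bay1.
- pin2 (a joint): The same pin in bay2.
- pin3 (a joint): The same pin in bay3.
- start (a joint): Green start button, 26 mm across, on the reader's deck on its -x side (113 mm from the middle of the bays); 0 = up, 0.006 = fully pressed, downwards; springs back, about 5 N when fully pressed.
- start_top (a point): Centre of the top of the green start button.
- tray: Yellow waste tray, loose, 150 (x) x 200 (y) x 45 mm, walls and floor 4 to 5 mm thick, open on top, about 600 g. Origin: centre of its underside.
- reagent: Bystander: white plastic reagent bottle with a blue cap, 48 mm across, 110 mm tall. Origin: centre of its underside.
- vial_a: Bystander: small amber vial, 30 mm across, 55 mm tall. Origin: centre of its underside.
- marker: Bystander: blue marker pen lying flat, 100 x 14 x 12 mm. Origin: centre of its underside.
- beaker: Bystander: clear plastic beaker, 72 mm across, 90 mm tall. Origin: centre of its underside.
Mind the look-alikes: they are no part of the job. Leave any pink or purple look-alike of the fresh0 alone.

How it is judged:
By the outcome, as a careful person would: the job done as asked, in the order asked, and still so for the second after the job is handed in, with the robot touching nothing.
Of fresh0, fresh1, fresh2, fresh3 only 3 to 4 are there at a start; the rules pass over those that are not, and their reading is None.
Of spent0, spent1, spent2 only 2 to 3 are there at a start; the rules pass over those that are not, and their reading is None.
At some moment in a run one of tray may be knocked a few centimetres aside while the robot is not near it.
Once in a run the grip may slacken for a moment while it holds something.
It also fails if it takes over 210 s, if anything falls off the work surface, if the arm or the gripper's body presses on something with over 40 N, if the wrist force passes 120 N, or if a joint passes its speed limit or range.

## Working session

There is one attempt and no reset: what is moved stays moved. The work goes in short steps, Python scripts to look and compute and a tool call to move; the robot and the scene stay as the last step left them, time stands still between calls to the robot, and variables do not carry over. Pictures are saved under pics/ and viewed, at most 14 in all, crops included, and the job is handed in when it is done.

Besides the shell and the picture viewer there is one more tool, called after ">>>" as a command line: name --argument value ..., lists and objects as JSON in quotes. play_rows: Moves the arm, as the interface text tells. Its arguments: {"type":"object","properties":{"plan":{"type":"array"},"newtons":{"type":"number"}},"required":["plan"]}

```bash
mkdir -p pics; ls
python3 - <<'E'
from rig import *
import cv2,numpy as np
s=state(); print(s)
for n in("top","side"):
    c=read_camera(n); cv2.imwrite(f"pics/{n}0.png",c["pixels"][:,:,::-1]); np.savez(f"{n}0.npz",**{k:np.array(v) for k,v in c.items()})
    print(n,c["K"],c["D"],c["R"],c["t"])
E
```

```text
pics
{'time_s': 0.0, 'q': array([ 1.19611426,  0.38420811,  0.01635596,  1.37118678, -0.00629875,
        1.38817866, -0.04651303]), 'dq': array([ 1.64767602e-04, -5.11826962e-04, -1.12747356e-03,  4.53286877e-04,
       -3.48417225e-04,  1.73216711e-04, -5.46602129e-05]), 'joint_torque': array([ 4.48662649e-04, -6.27596140e+01,  8.44306033e-01, -3.71825159e+01,
        1.65295269e-02,  1.40415781e-02, -1.31523080e-05]), 'tool_pos': array([ 0.1916542 , -0.59450213,  0.30288253]), 'tool_rot': array([-3.13966098e+00,  2.84410779e-05,  3.11849546e-01]), 'ft_force': array([ 0.70721755, -0.35187595, -0.42062574]), 'moment': array([0.02043644, 0.01574217, 0.01939917]), 'gripper_force': 0.0, 'width': 0.08536296999725439}
top [[487.65890036   0.         316.04031287]
 [  0.         487.65890036 196.57145477]
 [  0.           0.           1.        ]] [-0.02168863  0.          0.          0.          0.        ] [[ 1.60937462e-03 -9.99973543e-01 -7.09387101e-03]
 [-9.90396673e-01 -6.13182385e-04 -1.38253586e-01]
 [ 1.38245578e-01  7.24824806e-03 -9.90371457e-01]] [-0.0273084   0.57235573  1.36700928]
side [[435.01022474   0.         320.48796576]
 [  0.         435.01022474 198.53674981]
 [  0.           0.           1.        ]] [-0.04523504  0.          0.          0.          0.        ] [[-0.90327879 -0.42902178  0.005268  ]
 [-0.23814315  0.49110682 -0.83791523]
 [ 0.35689673 -0.75812559 -0.54577497]] [0.47222482 0.19957876 1.05063628]
```

View pics/top0.png

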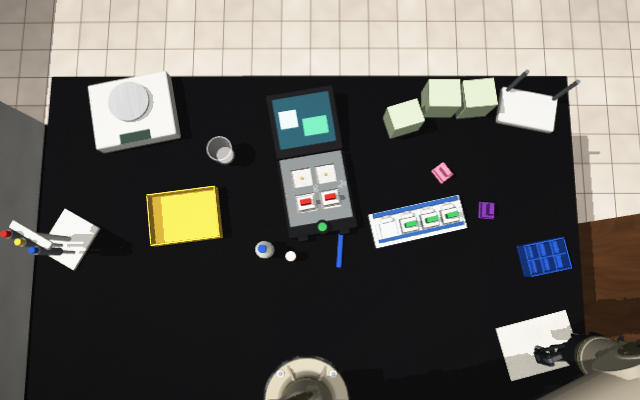

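View pics/side0.png

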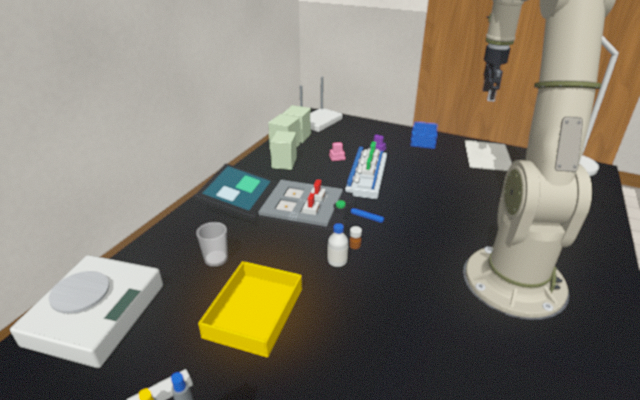

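The top view shows two red spent fins at (305,201) and (330,197). Three green fins sit on the rail at (409,224), (430,218) and (452,214), and the rail station at (388,228) is empty. The tray is at (185,216) and the start button at (322,227). The side view agrees.

Things that could be taken for a fresh cartridge:
- **Pink piece:** (442,172)
- **Purple piece:** (486,210)
- **Green button:** (322,227)
- **Pale green boxes:** (445,100)
- **Screen patch:** (315,125)

I choose only the green fins on the rail, and will check them in one close crop.

```bash
cat > h.py <<'E'
import numpy as np,cv2
from rig import *
def pt(c,uv,z):
    "pixels -> world points on plane z"
    uv=np.asarray(uv,float).reshape(-1,1,2)
    n=cv2.undistortPoints(uv,np.array(c["K"]),np.array(c["D"])).reshape(-1,2)
    R=np.array(c["R"]);C=-R.T@np.array(c["t"])
    d=np.c_[n,np.ones(len(n))]@R
    return C+d*((z-C[2])/d[:,2])[:,None]
def px(c,X):
    return cv2.projectPoints(np.asarray(X,float).reshape(-1,1,3),cv2.Rodrigues(np.array(c["R"]))[0],np.array(c["t"]),np.array(c["K"]),np.array(c["D"]))[0].reshape(-1,2)
RNG=dict(green=((45,140,60),(80,255,255)),yellow=((22,120,80),(33,255,255)),blue=((100,120,60),(118,255,255)),red=((0,150,80),(6,255,255)))
def blobs(c,col,amin=15):
    hsv=cv2.cvtColor(np.ascontiguousarray(c["pixels"]),cv2.COLOR_RGB2HSV)
    m=cv2.inRange(hsv,*RNG[col])
    if col=="red": m|=cv2.inRange(hsv,(174,150,80),(180,255,255))
    cs=cv2.findContours(m,cv2.RETR_EXTERNAL,cv2.CHAIN_APPROX_NONE)[0]
    return [k.reshape(-1,2) for k in cs if cv2.contourArea(k)>=amin]
E
python3 - <<'E'
from h import *
c=dict(np.load("top0.npz")); s=dict(np.load("side0.npz"))
C=-c["R"].T@c["t"]; print("cam",C.round(3), (-s["R"].T@s["t"]).round(3))
zs=dict(green=.079,red=.094,yellow=.045,blue=.04)
for col in zs:
    for k in blobs(c,col):
        r=cv2.minAreaRect(k.astype(np.float32)); P=pt(c,[r[0]],zs[col])[0]
        B=pt(c,cv2.boxPoints(r),zs[col])
        e=[B[1]-B[0],B[2]-B[1]]; e.sort(key=np.linalg.norm)
        print(col,np.round(r[0],1),P.round(3),"sizes",[np.linalg.norm(v).round(3) for v in e],"long axis deg",np.degrees(np.arctan2(e[1][1],e[1][0])).round(1))
im=cv2.resize(c["pixels"][140:260,260:480][:,:,::-1],None,fx=3.6,fy=3.6,interpolation=cv2.INTER_CUBIC); cv2.imwrite("pics/crop1.png",im)
E
```

```text
cam [ 0.378 -0.037  1.433] [0.099 0.901 0.738]
green [322. 226.] [ 0.484 -0.044  0.079] sizes [np.float64(0.022), np.float64(0.022)] long axis deg 179.9
green [410.5 223.5] [ 0.491 -0.29   0.079] sizes [np.float64(0.011), np.float64(0.033)] long axis deg -76.0
green [431.2 218.8] [ 0.505 -0.348  0.079] sizes [np.float64(0.011), np.float64(0.033)] long axis deg -76.0
green [451.8 214.4] [ 0.517 -0.405  0.079] sizes [np.float64(0.012), np.float64(0.035)] long axis deg -77.5
red [  5. 233.] [0.462 0.838 0.094] sizes [np.float64(0.017), np.float64(0.028)] long axis deg -89.8
red [305.3 201.4] [0.551 0.003 0.094] sizes [np.float64(0.015), np.float64(0.028)] long axis deg -78.5
red [329.9 196.3] [ 0.566 -0.065  0.094] sizes [np.float64(0.015), np.float64(0.029)] long axis deg -78.5
yellow [ 19.  241.5] [0.441 0.827 0.045] sizes [np.float64(0.02), np.float64(0.029)] long axis deg -89.8
yellow [183.3 215.7] [0.516 0.354 0.045] sizes [np.float64(0.154), np.float64(0.213)] long axis deg -82.8
blue [ 32.7 250.2] [0.416 0.787 0.04 ] sizes [np.float64(0.02), np.float64(0.029)] long axis deg -110.6
blue [261.5 248.5] [0.423 0.128 0.04 ] sizes [np.float64(0.02), np.float64(0.02)] long axis deg -89.9
blue [543.8 256.9] [ 0.4   -0.674  0.04 ] sizes [np.float64(0.094), np.float64(0.146)] long axis deg -78.5
blue [339.3 250.6] [ 0.418 -0.093  0.04 ] sizes [np.float64(0.016), np.float64(0.093)] long axis deg -4.1
blue [420.8 231.7] [ 0.471 -0.326  0.04 ] sizes [np.float64(0.009), np.float64(0.248)] long axis deg -77.4
blue [414.9 206.5] [ 0.544 -0.311  0.04 ] sizes [np.float64(0.012), np.float64(0.249)] long axis deg -77.4
```

View pics/crop1.png

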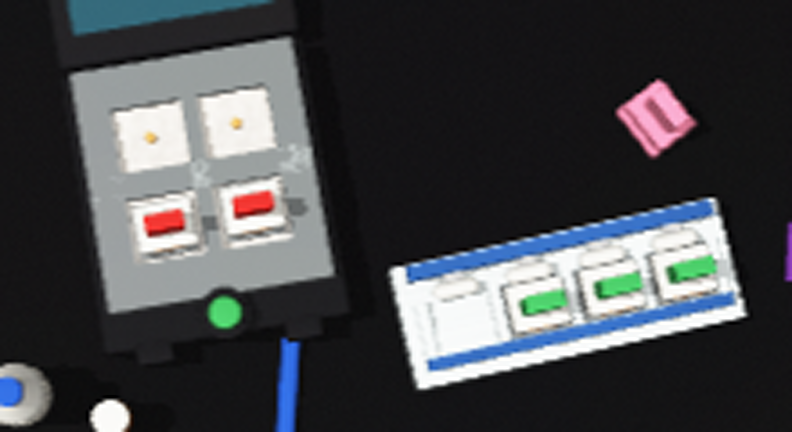

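The close crop confirms three green fins on the rail, an empty leftmost station, and two red fins in the -x bays. The two +x bays are empty, with their pins at about (150,138) and (236,124) in the crop. Pink and purple are separate.

Next I'll work out the reader geometry and the first transit.

```bash
cat >> h.py <<'E'
def go(x,y,z,yaw):
    "shift (cm, tool axes) and twist (deg) from measured pose to TCP target, yaw in deg"
    from scipy.spatial.transform import Rotation as Ro
    s=state(); R=Ro.from_euler("xyz",s["tool_rot"]).as_matrix()
    d=R.T@(np.array([x,y,z])-s["tool_pos"])*100
    tw=-((yaw-np.degrees(s["tool_rot"][2])+180)%360-180)
    print("go",d.round(2),"twist",round(tw,1),"| pos",s["tool_pos"].round(4),"rot",np.degrees(s["tool_rot"]).round(2),"t",round(s["time_s"],2))
def tri(c1,u1,c2,u2):
    n=[cv2.undistortPoints(np.array([[u]],float),np.array(c["K"]),np.array(c["D"])).reshape(2,1) for c,u in((c1,u1),(c2,u2))]
    P=[np.c_[c["R"],c["t"]] for c in(c1,c2)]
    X=cv2.triangulatePoints(P[0],P[1],n[0],n[1]); return (X[:3]/X[3]).ravel()
E
python3 - <<'E'
from h import *
c=dict(np.load("top0.npz")); s=dict(np.load("side0.npz"))
print("side green",[k.mean(0).round(1) for k in blobs(s,"green",5)],"red",[k.mean(0).round(1) for k in blobs(s,"red",5)])
g=[k.mean(0) for k in blobs(s,"green",5)]
b=min(g,key=lambda p:np.hypot(*(p-[340,204]))); print("button",tri(c,[322.3,226.3],s,b))
P=pt(c,[[260+150/3.6,140+138/3.6],[260+236/3.6,140+124/3.6]],.046); print(P)
d=P[0]-P[1]; print("pins",P,np.linalg.norm(d),"yaw",np.degrees(np.arctan2(d[1],d[0]))-90)
go(.53,-.03,.30,102)
E
```

```text
side green [array([340.3, 203.9]), array([247.7, 183.7]), array([370.4, 154.5])] red [array([310.7, 199.8]), array([316.9, 185.8])]
button [ 0.48402031 -0.04504507  0.05632672]
[[ 0.62464325  0.01487099  0.046     ]
 [ 0.63607267 -0.05410634  0.046     ]]
pins [[ 0.62464325  0.01487099  0.046     ]
 [ 0.63607267 -0.05410634  0.046     ]] 0.06991783132214217 yaw 9.408327307043336
go [ 49.52 -43.35   0.37] twist -84.1 | pos [ 0.1917 -0.5945  0.3029] rot [-179.9    -0.     17.87] t 0.1
```

>>> play_rows --plan '[[[0.5, 18, -16, 0, -42], [0.5, 18, -16, 0, -42], [0.5, 18, -16, 0, -42], [0.5, 18, -16, 0, -42], [0.5, 18, -16, 0, -42]]]' --newtons 60

```text
time_s: 0.6
tool_pos: [0.3153, -0.3845, 0.3037]
tool_rot: [-3.141, -0.0, 1.053]
ft_force: [0.2, -0.6, 0.5]
width: 0.043
gripper_force: 0.0
```

```bash
python3 -c "
from h import *
go(.53,-.03,.30,101)"
```

```text
go [41.43  1.11  0.38] twist -40.7 | pos [ 0.3153 -0.3845  0.3037] rot [-1.7998e+02 -2.0000e-02  6.0330e+01] t 0.6
```

>>> play_rows --plan '[[[0.5, 5, 0, 0, -8.5], [0.5, 10, 0, 0, -17], [0.5, 15, 0, 0, -25], [0.5, 20, 0, 0, -33], [0.5, 24, 0, 0, -40.7]]]'

```text
time_s: 1.1
tool_pos: [0.4353, -0.1767, 0.3039]
tool_rot: [3.141, -0.0, 1.763]
ft_force: [0.6, 0.3, 0.8]
width: 0.0424
gripper_force: 0.0
```

```bash
python3 -c "
from h import *
go(.53,-.03,.30,101)"
```

```text
go [12.59 12.1   0.39] twist 0.0 | pos [ 0.4353 -0.1767  0.3039] rot [ 1.7999e+02 -1.0000e-02  1.0101e+02] t 1.1
```

>>> play_rows --plan '[[[0.5, 12.6, 12.1, 0, 0], [0.5, 12.6, 12.1, 0, 0], [0.5, 12.6, 12.1, 0, 0], [0.5, 12.6, 12.1, 0, 0], [0.5, 12.6, 12.1, 0, 0]]]'

```text
time_s: 1.6
tool_pos: [0.5313, -0.029, 0.3035]
tool_rot: [3.141, -0.003, 1.762]
ft_force: [-0.7, 0.5, -0.1]
width: 0.0427
gripper_force: 0.0
```

Run:
```python
from h import *
c=read_camera("wrist"); cv2.imwrite("pics/w1.png",c["pixels"][:,:,::-1]); np.savez("w1.npz",**{k:np.array(v) for k,v in c.items()})
print((-np.array(c["R"]).T@np.array(c["t"])).round(3),state()["tool_pos"])
for col,z in (("red",.094),("green",.056)):
  for k in blobs(c,col):
    r=cv2.minAreaRect(k.astype(np.float32)); B=pt(c,cv2.boxPoints(r),z); e=sorted([B[1]-B[0],B[2]-B[1]],key=np.linalg.norm)
    print(col,np.round(r[0],1),pt(c,[r[0]],z)[0].round(4),[np.linalg.norm(v).round(3) for v in e],np.degrees(np.arctan2(e[1][1],e[1][0])).round(1))
```

```text
[0.517 0.044 0.374] [ 0.53056484 -0.03165184  0.30331803]
red [346. 227.] [ 0.5643 -0.0589  0.094 ] [np.float64(0.013), np.float64(0.04)] -77.2
red [346.5 159. ] [0.5504 0.0064 0.094 ] [np.float64(0.014), np.float64(0.033)] -77.1
green [272.  186.5] [ 0.483  -0.0426  0.056 ] [np.float64(0.025), np.float64(0.025)] 11.0
```

View pics/w1.png

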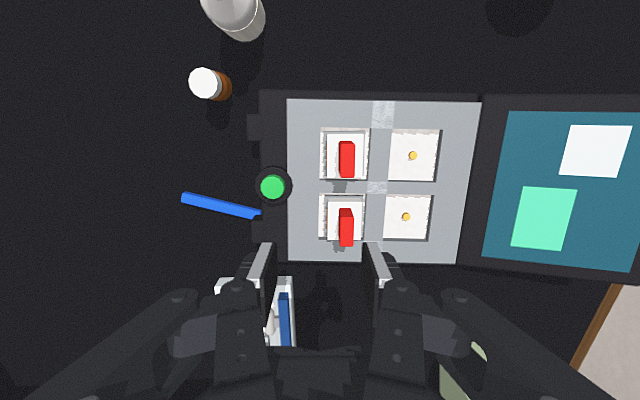

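The wrist view shows the red fins at (346,159) and (346,227), the pins at (412,156) and (405,217), and the button at (272,187). The bottle, vial and marker are clear of the work path.

Run:
```python
from h import *
RNG["brass"]=((12,90,120),(28,255,255))
for f in("w1","top0"):
    c=dict(np.load(f+".npz")); P=[]
    for k in blobs(c,"brass",3):
        m=k.mean(0); X=pt(c,[m],.046)[0]
        if .6<X[0]<.66 and abs(X[1])<.1: P.append(X)
    P=np.array(P); print(f,P.round(4)); d=P[np.argmax(P[:,1])]-P[np.argmin(P[:,1])]
    print(np.linalg.norm(d).round(4),"yaw",(np.degrees(np.arctan2(d[1],d[0]))-90).round(2))
    m=P.mean(0); b=pt(c,[min((k.mean(0) for k in blobs(c,"green")),key=lambda u:np.linalg.norm(pt(c,[u],.056)[0][:2]-[.483,-.044]))],.056)[0]
    e=(m-b)[:2]; print("button",b.round(4),"dist to pin row (150)",np.linalg.norm(e).round(4),"yaw",np.degrees(np.arctan2(e[1],e[0])).round(2))
    # grey deck edges
    hsv=cv2.cvtColor(c["pixels"],cv2.COLOR_RGB2HSV)
    g=cv2.inRange(hsv,(0,0,110),(180,50,255)); ks=[k for k in cv2.findContours(g,cv2.RETR_EXTERNAL,cv2.CHAIN_APPROX_NONE)[0] if cv2.pointPolygonTest(k,tuple(map(float,px(c,[[.6,-.02,.05]])[0])),False)>=0]
    for k in ks:
        r=cv2.minAreaRect(pt(c,k.reshape(-1,2),.05)[:,:2].astype(np.float32)); print("deck",r)
```

```text
w1 [[ 0.6361 -0.0508  0.046 ]
 [ 0.6244  0.0177  0.046 ]]
0.0694 yaw 9.68
button [ 0.4834 -0.0425  0.056 ] dist to pin row (150) 0.1492 yaw 10.04
deck ((0.5974838137626648, -0.039564087986946106), (0.1965409517288208, 0.21393004059791565), 9.709762573242188)
top0 []Traceback (most recent call last):
  File "<stdin>", line 8, in <module>
IndexError: too many indices for array: array is 1-dimensional, but 2 were indexed
```

```bash
cat >> h.py <<'E'
RNG["brass"]=((12,90,120),(28,255,255))
def ctr(c,col,z,amin=3):
    return [(k.mean(0).round(1),pt(c,[cv2.minAreaRect(k.astype(np.float32))[0]],z)[0].round(4),len(k)) for k in blobs(c,col,amin)]
E
python3 - <<'E'
from h import *
for i in range(2):
    c=read_camera("wrist"); print(state()["tool_pos"].round(4),[x[1] for x in ctr(c,"brass",.046) if .6<x[1][0]<.66],[x[1] for x in ctr(c,"red",.094)],[x[1] for x in ctr(c,"green",.056)])
c=read_camera("top"); print([x for x in ctr(c,"brass",.046,0) if .6<x[1][0]<.66])
go(.531,-.032,.3,100)
E
```

```text
[ 0.5301 -0.0335  0.3033] [array([ 0.6362, -0.0505,  0.046 ]), array([0.6244, 0.018 , 0.046 ])] [array([ 0.5641, -0.0586,  0.094 ]), array([0.5504, 0.0064, 0.094 ])] [array([ 0.4838, -0.0424,  0.056 ])]
[ 0.5299 -0.0346  0.3035] [array([ 0.6361, -0.0504,  0.046 ]), array([0.6243, 0.0181, 0.046 ])] [array([ 0.5642, -0.0591,  0.094 ]), array([0.5505, 0.0062, 0.094 ])] [array([ 0.4836, -0.0424,  0.056 ])]
[]
go [0.29 0.17 0.36] twist 0.5 | pos [ 0.5298 -0.0352  0.3036] rot [-1.7995e+02  2.0000e-02  1.0046e+02] t 1.8
```

>>> play_rows --plan '[[[0.5, 0, 0, 0, 0], [0.5, 0, 0, 0, 0], [0.5, 0, 0, 0, 0], [0.5, 0, 0, 0, 0]]]'

```text
time_s: 2.2
tool_pos: [0.5302, -0.0341, 0.3041]
tool_rot: [3.141, 0.0, 1.755]
ft_force: [1.2, 0.4, -0.4]
width: 0.0426
gripper_force: 0.0
```

Run:
```python
from h import *
go(.531,-.032,.3,100)
s=dict(np.load("side0.npz")); t=dict(np.load("top0.npz")); c=read_camera("wrist")
print("pins w",[x[1] for x in ctr(c,"brass",.046) if .6<x[1][0]<.66])
for n,k in(("side",s),("top",t),("wrist",c)): print(n,"button",[x[1] for x in ctr(k,"green",.056) if abs(x[1][0]-.484)<.02 and abs(x[1][1]+.044)<.02],"red",[x[1] for x in ctr(k,"red",.094)])
go(.531,-.032,.3,100)
```

```text
go [0.19 0.11 0.41] twist 0.5 | pos [ 0.5302 -0.0341  0.3041] rot [1.7999e+02 1.0000e-02 1.0053e+02] t 2.2
pins w [array([ 0.6365, -0.0504,  0.046 ]), array([0.6244, 0.0176, 0.046 ])]
side button [array([ 0.4846, -0.0473,  0.056 ])] red [array([0.5415, 0.0246, 0.094 ]), array([ 0.5572, -0.0483,  0.094 ])]
top button [array([ 0.4861, -0.0438,  0.056 ])] red [array([0.462 , 0.8378, 0.094 ]), array([0.5512, 0.0027, 0.094 ]), array([ 0.5655, -0.0654,  0.094 ])]
wrist button [array([ 0.4832, -0.0424,  0.056 ])] red [array([ 0.564 , -0.0591,  0.094 ]), array([0.5504, 0.0063, 0.094 ])]
go [0.18 0.11 0.4 ] twist 0.5 | pos [ 0.5303 -0.0339  0.304 ] rot [1.7999e+02 1.0000e-02 1.0054e+02] t 2.25
```

```bash
python3 -c "
from h import *
go(.5508,.0045,.2,102); go(.5508,.0045,.14,102)"
```

```text
go [ 3.4   2.72 10.4 ] twist -1.5 | pos [ 0.5303 -0.0339  0.304 ] rot [1.7999e+02 1.0000e-02 1.0054e+02] t 2.25
go [ 3.41  2.72 16.4 ] twist -1.5 | pos [ 0.5303 -0.0339  0.304 ] rot [1.7999e+02 1.0000e-02 1.0054e+02] t 2.25
```

>>> play_rows --plan '[[[0.5, 3.4, 2.7, 4, -1.5], [0.5, 3.4, 2.7, 8, -1.5], [0.5, 3.4, 2.7, 10.4, -1.5], [0.5, 3.4, 2.7, 10.4, -1.5], [0.5, 3.4, 2.7, 10.4, -1.5]]]'

```text
time_s: 2.75
tool_pos: [0.5508, 0.0045, 0.2006]
tool_rot: [3.142, -0.0, 1.781]
ft_force: [0.4, 0.8, 1.3]
width: 0.0426
gripper_force: 0.0
```

Run:
```python
from h import *
go(.5508,.0045,.14,102)
c=read_camera("wrist"); cv2.imwrite("pics/w2.png",c["pixels"][:,:,::-1])
for k in blobs(c,"red"): 
    r=cv2.minAreaRect(k.astype(np.float32)); print(r, pt(c,cv2.boxPoints(r),.094).round(4).tolist())
print(px(c,[[.5508,.0045,.094]]))
```

```text
go [-0.   -0.01  6.06] twist 0.1 | pos [0.5508 0.0045 0.2006] rot [ 1.8000e+02 -1.0000e-02  1.0205e+02] t 2.75
((319.5, 315.0), (62.0, 19.0), 90.0) [[0.5527, -0.0315, 0.094], [0.5649, -0.0289, 0.094], [0.5756, -0.0769, 0.094], [0.5626, -0.0797, 0.094]]
((320.5, 225.0), (58.0, 21.0), 90.0) [[0.5406, 0.0273, 0.094], [0.5529, 0.0299, 0.094], [0.5614, -0.0075, 0.094], [0.5483, -0.0103, 0.094]]
[[318.68440125 233.63980386]]
```

View pics/w2.png

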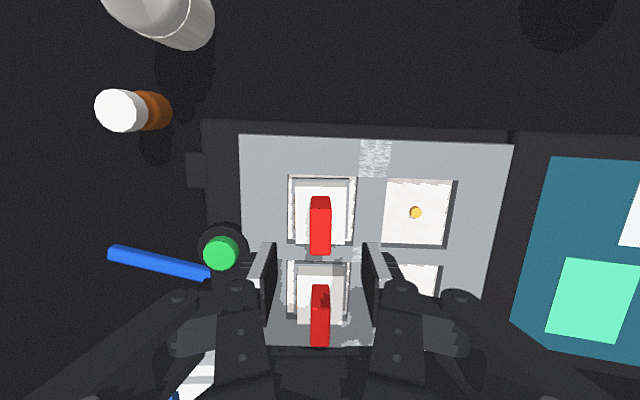

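The fin (320,225) is centred between the open fingers at (265-375). Going down to grip.

>>> play_rows --plan '[[[0.5, 0, 0, 3, 0], [0.5, 0, 0, 6, 0], [0.5, 0, 0, 6, 0], [0, 0, 0, 6, 0], [0, 0, 0, 6, 0]]]'

```text
time_s: 3.3
tool_pos: [0.552, 0.0047, 0.1425]
tool_rot: [3.138, 0.001, 1.781]
ft_force: [-4.5, 0.0, 3.7]
width: 0.0143
gripper_force: 1.5
```

>>> play_rows --plan '[[[0, 0, 0, 0, 0], [0, 0, 0, 0, 0], [0, 0, 0, 0, 0]]]'

```text
time_s: 3.6
tool_pos: [0.552, 0.0047, 0.1425]
tool_rot: [3.138, 0.001, 1.781]
ft_force: [-1.7, -0.1, 8.1]
width: 0.0126
gripper_force: 61.8
```

Run:
```python
from h import *
go(.5508,.0045,.22,102); s=state(); print(s["width"],s["gripper_force"],s["ft_force"])
c=read_camera("top"); np.savez("t2.npz",**{k:np.array(v) for k,v in c.items()})
for k in blobs(c,"yellow",200):
    r=cv2.minAreaRect(pt(c,k,.045)[:,:2].astype(np.float32)); print(r)
```

```text
go [-0.01 -0.09 -7.75] twist 0.1 | pos [0.552  0.0047 0.1425] rot [1.7978e+02 7.0000e-02 1.0205e+02] t 3.6
0.012629555747393748 61.78238868713379 [-1.71795109 -0.13320498  8.06400485]
((0.516728401184082, 0.3529191315174103), (0.15400826930999756, 0.2092931717634201), 7.535048484802246)
```

>>> play_rows --plan '[[[0, 0, 0, -3, 0], [0, 0, 0, -6, 0], [0, 0, 0, -8, 0], [0, 4, 0.4, -8, 0], [0, 9, 0.9, -8, 0]]]'

```text
time_s: 4.15
tool_pos: [0.5419, 0.0924, 0.222]
tool_rot: [3.138, 0.002, 1.775]
ft_force: [0.4, 0.4, -2.3]
width: 0.0129
gripper_force: 60.5
```

>>> play_rows --plan '[[[0, 5, 0.5, 0, 0], [0, 10, 1, 0, 0], [0, 15, 1.6, 0, 0], [0, 20, 2.1, 0, 0], [0, 24, 2.6, 0, 0]]]'

```text
time_s: 4.65
tool_pos: [0.515, 0.3376, 0.2214]
tool_rot: [3.14, -0.001, 1.783]
ft_force: [0.0, 0.9, -1.5]
width: 0.0129
gripper_force: 60.5
```

Run:
```python
from h import *
s=state(); print(s["width"],s["gripper_force"])
go(.511,.398,.12,102)
c=read_camera("top"); 
for k in blobs(c,"yellow",200):
    r=cv2.minAreaRect(pt(c,k,.045)[:,:2].astype(np.float32)); print(r)
c=read_camera("wrist"); 
for k in blobs(c,"yellow",200):
    r=cv2.minAreaRect(pt(c,k,.045)[:,:2].astype(np.float32)); print(r)
```

```text
0.012895314289591103 60.46655058860779
go [ 5.97  0.87 10.15] twist 0.1 | pos [0.515  0.3376 0.2214] rot [ 1.7991e+02 -8.0000e-02  1.0215e+02] t 4.65
((0.5224770903587341, 0.31199559569358826), (0.15343423187732697, 0.12474138289690018), 7.702508926391602)
((0.5162547826766968, 0.35942044854164124), (0.14972911775112152, 0.19972535967826843), 7.559064865112305)
```

>>> play_rows --plan '[[[0, 3, 0.5, 0, 0], [0, 6, 0.9, 2, 0], [0, 6, 0.9, 6, 0], [0, 6, 0.9, 9, 0], [0, 6, 0.9, 11, 0]]]'

```text
time_s: 5.25
tool_pos: [0.5119, 0.3942, 0.1082]
tool_rot: [-3.14, 0.001, 1.781]
ft_force: [0.3, -0.0, -1.4]
width: 0.013
gripper_force: 60.5
```

>>> play_rows --plan '[[[0, 0, 0, 0, 0], [0.4, 0, 0, 0, 0], [0.4, 0, 0, 0, 0], [0.4, 0, 0, 0, 0], [0.4, 0, 0, -3, 0]]]'

```text
time_s: 5.75
tool_pos: [0.511, 0.3932, 0.1371]
tool_rot: [-3.136, 0.003, 1.781]
ft_force: [-0.3, -0.2, 0.6]
width: 0.0341
gripper_force: 0.0
```

>>> play_rows --plan '[[[0.4, 0, 0, -3, 0], [0.4, 0, 0, -7, 0], [0.5, -5, -0.9, -9, 0], [0.5, -10, -1.8, -9, 0], [0.5, -15, -2.7, -9, 0]]]'

```text
time_s: 6.25
tool_pos: [0.5171, 0.2477, 0.2319]
tool_rot: [3.138, -0.0, 1.783]
ft_force: [0.8, -0.5, -0.5]
width: 0.0426
gripper_force: 0.0
```

Run:
```python
from h import *
go(.5645,-.063,.21,102); 
c=read_camera("side"); cv2.imwrite("pics/s1.png",c["pixels"][150:370,150:450,::-1].repeat(2,0).repeat(2,1))
```

```text
go [-31.37  -1.9    2.17] twist 0.1 | pos [0.5171 0.2477 0.2319] rot [ 1.7980e+02 -2.0000e-02  1.0213e+02] t 6.25
```

View pics/s1.png

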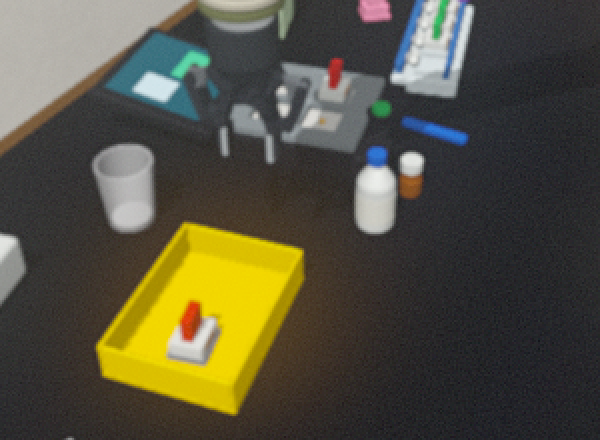

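The first spent cartridge stands upright in the tray at (192,335). The second is still in its bay at (335,85). Going to the second one.

>>> play_rows --plan '[[[0.5, -5, -0.3, 0, 0], [0.5, -10, -0.6, 0, 0], [0.5, -15, -0.9, 0, 0], [0.5, -20, -1.2, 0, 0], [0.5, -25, -1.5, 0, 0]]]'

```text
time_s: 6.8
tool_pos: [0.5546, -0.0005, 0.2311]
tool_rot: [3.14, 0.001, 1.782]
ft_force: [0.9, 0.1, 0.5]
width: 0.0428
gripper_force: 0.0
```

>>> play_rows --plan '[[[0.5, -4, -0.2, 1, 0], [0.5, -6.4, -0.4, 2.2, 0], [0.5, -6.4, -0.4, 2.2, 0], [0.5, -6.4, -0.4, 2.2, 0], [0.5, -6.4, -0.4, 2.2, 0]]]'

```text
time_s: 7.3
tool_pos: [0.5642, -0.0602, 0.2089]
tool_rot: [3.14, -0.0, 1.784]
ft_force: [0.4, 0.3, -0.1]
width: 0.0427
gripper_force: 0.0
```

Run:
```python
from h import *
go(.5645,-.063,.143,102)
c=read_camera("wrist")
for k in blobs(c,"red"): 
    r=cv2.minAreaRect(k.astype(np.float32)); print(r)
```

```text
go [-0.28 -0.04  6.59] twist 0.2 | pos [ 0.5642 -0.0602  0.2089] rot [ 1.7991e+02 -2.0000e-02  1.0220e+02] t 7.3
((320.0, 227.0), (56.0, 20.0), 90.0)
```

>>> play_rows --plan '[[[0.5, -0.3, 0, 3, 0], [0.5, -0.3, 0, 6.5, 0], [0.5, -0.3, 0, 6.5, 0], [0, -0.3, 0, 6.5, 0], [0, -0.3, 0, 6.5, 0]]]'

```text
time_s: 7.85
tool_pos: [0.5657, -0.0641, 0.1451]
tool_rot: [3.139, 0.001, 1.782]
ft_force: [2.1, 1.1, 1.2]
width: 0.0145
gripper_force: 1.1
```

>>> play_rows --plan '[[[0, 0, 0, 0, 0], [0, 0, 0, 0, 0], [0, 0, 0, -3, 0], [0, 0, 0, -6, 0], [0, 0, 0, -8, 0]]]'

```text
time_s: 8.35
tool_pos: [0.5651, -0.0648, 0.2257]
tool_rot: [3.139, 0.001, 1.781]
ft_force: [0.8, -0.1, -0.6]
width: 0.0129
gripper_force: 59.5
```

Run:
```python
from h import *
s=state();print(s["width"],s["gripper_force"])
c=read_camera("top")
for k in blobs(c,"yellow",200):
    r=cv2.minAreaRect(pt(c,k,.045)[:,:2].astype(np.float32)); print(r)
go(.523,.308,.22,102)
```

```text
0.01289978452650989 59.52334463596344
((0.5165762305259705, 0.3534632921218872), (0.15406925976276398, 0.20835146307945251), 7.377486228942871)
go [37.36  3.55  0.81] twist 0.1 | pos [ 0.5663 -0.0648  0.2288] rot [1.7963e+02 1.5000e-01 1.0207e+02] t 8.4
```

>>> play_rows --plan '[[[0, 5, 0.5, 0.5, 0], [0, 10, 1, 0.5, 0], [0, 15, 1.4, 0.5, 0], [0, 20, 1.9, 0.5, 0], [0, 25, 2.4, 0.5, 0]]]'

```text
time_s: 8.9
tool_pos: [0.5354, 0.1847, 0.2183]
tool_rot: [3.141, 0.0, 1.781]
ft_force: [1.1, 0.8, -0.9]
width: 0.0127
gripper_force: 59.6
```

>>> play_rows --plan '[[[0, 5, 0.5, 0, 0], [0, 10, 1, 0, 0], [0, 12.4, 1.2, 0, 0], [0, 12.4, 1.2, 0, 0], [0, 12.4, 1.2, 0, 0]]]'

```text
time_s: 9.4
tool_pos: [0.5214, 0.3073, 0.2177]
tool_rot: [-3.141, 0.0, 1.783]
ft_force: [-0.1, -0.8, -1.1]
width: 0.0127
gripper_force: 59.5
```

Run:
```python
from h import *
s=state();print(s["width"],s["gripper_force"])
c=read_camera("wrist")
for k in blobs(c,"yellow",200):
    r=cv2.minAreaRect(pt(c,k,.045)[:,:2].astype(np.float32)); print(r)
go(.523,.308,.112,102)
```

```text
0.012694124505061907 59.50495004653931
((0.516564130783081, 0.35914087295532227), (0.1495106965303421, 0.1990393102169037), 7.605594158172607)
go [ 0.19  0.13 10.57] twist 0.0 | pos [0.5221 0.306  0.2177] rot [-1.8000e+02  5.0000e-02  1.0202e+02] t 9.45
```

>>> play_rows --plan '[[[0, 0.1, 0.1, 4, 0], [0, 0.1, 0.1, 8, 0], [0, 0.1, 0.1, 10.5, 0], [0, 0.1, 0.1, 10.5, 0], [0, 0.1, 0.1, 10.5, 0]]]'

```text
time_s: 9.95
tool_pos: [0.5232, 0.3062, 0.1127]
tool_rot: [-3.141, 0.001, 1.779]
ft_force: [0.2, 0.4, -0.4]
width: 0.0127
gripper_force: 62.4
```

>>> play_rows --plan '[[[0.4, 0, 0, 0, 0], [0.4, 0, 0, 0, 0], [0.4, 0, 0, 0, 0], [0.4, 0, 0, -4, 0], [0.4, 0, 0, -8, 0]]]'

```text
time_s: 10.45
tool_pos: [0.5218, 0.3076, 0.1932]
tool_rot: [-3.139, 0.0, 1.782]
ft_force: [1.7, 1.1, -0.2]
width: 0.0342
gripper_force: 0.0
```

>>> play_rows --plan '[[[0.5, -4, 0, -4, 0], [0.5, -9, 0, -6, 0], [0.5, -14, 0, -9, 0], [0.5, -19, 0, -10, 0], [0.5, -24, 0, -10, 0]]]'

```text
time_s: 10.95
tool_pos: [0.5695, 0.0899, 0.2945]
tool_rot: [3.137, 0.0, 1.783]
ft_force: [0.7, 0.1, 0.1]
width: 0.0427
gripper_force: 0.0
```

Run:
```python
from h import *
c=read_camera("side"); print([x for x in ctr(c,"red",.05,5)])
cv2.imwrite("pics/s2.png",c["pixels"][150:370,150:450,::-1].repeat(2,0).repeat(2,1))
go(.51,-.33,.30,102.6)
```

```text
[(array([246.1, 303.8]), array([0.5159, 0.3825, 0.05  ]), 9), (array([261.9, 282.8]), array([0.5203, 0.3119, 0.05  ]), 44)]
go [-38.8  -14.17  -0.45] twist -1.2 | pos [0.5721 0.0784 0.2935] rot [179.83   0.35 101.41] t 11.0
```

View pics/s2.png

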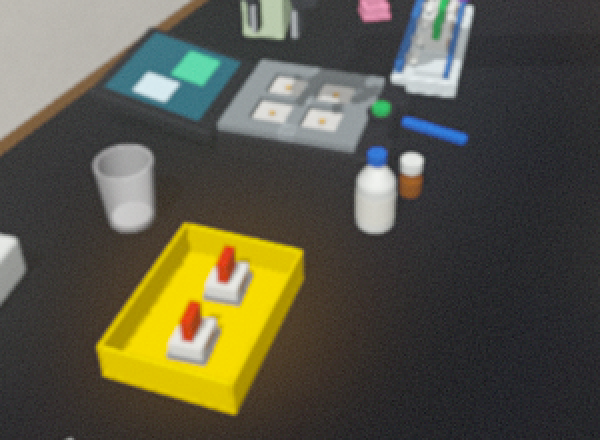

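Both spent cartridges stand in the tray at (192,335) and (227,278), and all four bays are empty. On to the rail.

>>> play_rows --plan '[[[0.5, -4.5, -1.6, 0, -1.2], [0.5, -9, -3.3, 0, -1.2], [0.5, -14, -5, 0, -1.2], [0.5, -18.5, -6.7, 0, -1.2], [0.5, -23, -8.4, 0, -1.2]]]'

```text
time_s: 11.5
tool_pos: [0.5342, -0.1534, 0.292]
tool_rot: [3.141, 0.001, 1.802]
ft_force: [1.2, 0.0, -0.1]
width: 0.0423
gripper_force: 0.0
```

>>> play_rows --plan '[[[0.5, -4.5, -1.6, 0, 0], [0.5, -9, -3.3, 0, 0], [0.5, -13, -4.8, 0, 0], [0.5, -16, -5.7, 0, 0], [0.5, -16, -5.7, 0, 0]]]'

```text
time_s: 12.0
tool_pos: [0.5139, -0.3264, 0.2909]
tool_rot: [-3.14, 0.002, 1.794]
ft_force: [-0.4, -0.7, 0.4]
width: 0.0426
gripper_force: 0.0
```

>>> play_rows --plan '[[[0.5, 0, 0, 0, 0], [0.5, 0, 0, 0, 0], [0.5, 0, 0, 0, 0]]]'

```text
time_s: 12.3
tool_pos: [0.5168, -0.3186, 0.2919]
tool_rot: [3.141, -0.0, 1.805]
ft_force: [-0.5, -0.7, -0.3]
width: 0.0426
gripper_force: 0.0
```

Run:
```python
from h import *
go(.491,-.289,.19,102.6)
c=read_camera("wrist"); cv2.imwrite("pics/w3.png",c["pixels"][:,:,::-1]); np.savez("w3.npz",**{k:np.array(v) for k,v in c.items()})
for col,z in(("green",.079),("blue",.04)):
  for k in blobs(c,col,60):
    r=cv2.minAreaRect(pt(c,k,z)[:,:2].astype(np.float32)); print(col,k.mean(0).round(0),r)
```

```text
go [ 3.47 -1.82 10.19] twist 0.8 | pos [ 0.5168 -0.3186  0.2919] rot [ 1.7997e+02 -1.0000e-02  1.0342e+02] t 12.3
green [300. 265.] ((0.5158323049545288, -0.3998679518699646), (0.013648616150021553, 0.04362935572862625), 12.773672103881836)
green [300. 213.] ((0.5038383603096008, -0.34454911947250366), (0.012830862775444984, 0.03743748366832733), 12.073527336120605)
green [299. 154.] ((0.49095991253852844, -0.2888878285884857), (0.013137562200427055, 0.03240290656685829), 12.74581527709961)
blue [195. 380.] ((0.42472827434539795, -0.6194122433662415), (0.09962989389896393, 0.03257696330547333), 65.3689956665039)
blue [344. 167.] ((0.543057918548584, -0.3108844757080078), (0.013065251521766186, 0.25229498744010925), 12.624445915222168)
blue [276. 164.] ((0.47109460830688477, -0.32459717988967896), (0.01044048648327589, 0.24543386697769165), 12.543317794799805)
```

View pics/w3.png

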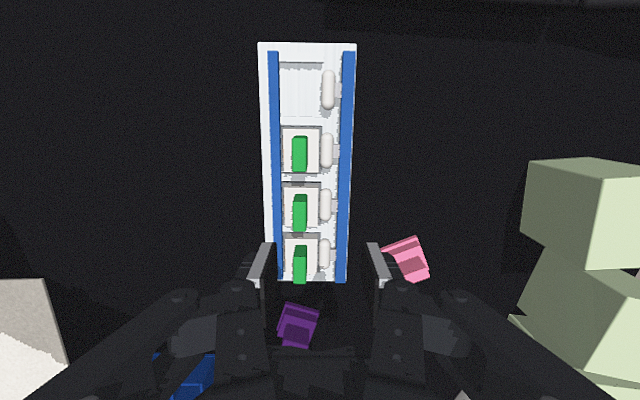

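The wrist view shows green fins at (299,154), (300,213) and (300,265), with an empty station at (300,90). Purple is at (297,325) and pink at (405,258), both outside the rail. I take the +y one first.

>>> play_rows --plan '[[[0.5, 1, -0.6, 3, 0.8], [0.5, 2.5, -1.2, 6, 0.8], [0.5, 3.4, -1.8, 9, 0.8], [0.5, 3.4, -1.8, 10.2, 0.8], [0.5, 3.4, -1.8, 10.2, 0.8]]]'

```text
time_s: 12.85
tool_pos: [0.4903, -0.2909, 0.1884]
tool_rot: [-3.14, -0.002, 1.789]
ft_force: [0.2, -0.8, 0.5]
width: 0.0428
gripper_force: 0.0
```

>>> play_rows --plan '[[[0.5, 0, 0, 0, 0], [0.5, 0, 0, 0, 0], [0.5, 0, 0, 0, 0]]]'

```text
time_s: 13.15
tool_pos: [0.4917, -0.292, 0.1909]
tool_rot: [3.14, 0.002, 1.788]
ft_force: [0.7, -0.6, -0.0]
width: 0.0427
gripper_force: 0.0
```

Run:
```python
from h import *
go(.491,-.29,.131,102.6)
c=read_camera("wrist")
for k in blobs(c,"green",60): print(cv2.minAreaRect(k.astype(np.float32)))
```

```text
go [ 0.21 -0.03  5.99] twist -0.1 | pos [ 0.4917 -0.292   0.1909] rot [1.7989e+02 9.0000e-02 1.0245e+02] t 13.15
((318.5, 341.0), (18.0, 15.0), 90.0)
((318.0, 297.0), (58.0, 18.0), 90.0)
((318.0, 220.0), (56.0, 20.0), 90.0)
```

>>> play_rows --plan '[[[0.5, 0.2, 0, 3, 0], [0.5, 0.2, 0, 6, 0], [0.5, 0.2, 0, 6, 0], [0, 0.2, 0, 6, 0], [0, 0.2, 0, 6, 0]]]' --newtons 80

```text
time_s: 13.7
tool_pos: [0.4914, -0.2899, 0.1315]
tool_rot: [3.14, 0.002, 1.788]
ft_force: [-4.7, -0.8, 3.9]
width: 0.0144
gripper_force: 1.7
```

>>> play_rows --plan '[[[0, 0, 0, 0, 0], [0, 0, 0, 0, 0], [0, 0, 0, -0.2, 0], [0, 0, 0, -0.4, 0], [0, 0, 0, -0.6, 0]]]'

```text
time_s: 14.2
tool_pos: [0.4899, -0.2894, 0.1347]
tool_rot: [-3.141, -0.001, 1.788]
ft_force: [5.9, -2.9, -19.2]
width: 0.0119
gripper_force: 80.5
```

>>> play_rows --plan '[[[0, 0, 0, -0.3, 0], [0, 0, 0, -0.6, 0], [0, 0, 0, -1, 0], [0, 0, 0, -2, 0], [0, 0, 0, -3, 0]]]'

```text
time_s: 14.7
tool_pos: [0.4908, -0.2897, 0.1674]
tool_rot: [3.14, 0.001, 1.788]
ft_force: [-0.1, -0.6, -0.9]
width: 0.0123
gripper_force: 83.1
```

Run:
```python
from h import *
go(.6364,-.0525,.25,100); s=state(); print(s["width"],s["gripper_force"],s["ft_force"])
```

```text
go [20.01 19.34 -8.26] twist 2.5 | pos [ 0.4908 -0.2897  0.1674] rot [1.7993e+02 7.0000e-02 1.0247e+02] t 14.7
0.012291125597653638 83.06076049804688 [-0.08708046 -0.64220124 -0.87642467]
```

>>> play_rows --plan '[[[0, 0, 0, -4, 0], [0, 2, 2, -8.2, 0], [0, 5.5, 5.3, -8.2, 0], [0, 9, 8.7, -8.2, 1], [0, 12, 11.6, -8.2, 2.6]]]'

```text
time_s: 15.2
tool_pos: [0.5792, -0.1449, 0.2504]
tool_rot: [3.138, 0.001, 1.743]
ft_force: [-0.1, -0.2, -1.0]
width: 0.0122
gripper_force: 83.1
```

```bash
python3 -c "
from h import *
go(.6364,-.0525,.25,99.8)"
```

```text
go [8.12 7.22 0.06] twist 0.1 | pos [ 0.5792 -0.1449  0.2504] rot [1.7978e+02 8.0000e-02 9.9860e+01] t 15.2
```

>>> play_rows --plan '[[[0, 3.5, 3.1, 0, 0], [0, 7, 6.2, 0, 0], [0, 8.1, 7.2, 2, 0], [0, 8.1, 7.2, 4, 0], [0, 8.1, 7.2, 6, 0]]]'

```text
time_s: 15.7
tool_pos: [0.6357, -0.0538, 0.1889]
tool_rot: [3.139, 0.001, 1.745]
ft_force: [-0.0, -0.5, -1.0]
width: 0.0121
gripper_force: 83.0
```

>>> play_rows --plan '[[[0, 0, 0, 0, 0], [0, 0, 0, 0, 0], [0, 0, 0, 0, 0]]]'

```text
time_s: 16.0
tool_pos: [0.6356, -0.0553, 0.1898]
tool_rot: [3.139, 0.001, 1.743]
ft_force: [0.2, 0.1, -0.6]
width: 0.0123
gripper_force: 83.0
```

Run:
```python
from h import *
go(.6364,-.0525,.147,99.8); s=state(); print(s["width"],s["gripper_force"])
c=read_camera("wrist"); cv2.imwrite("pics/w4.png",c["pixels"][:,:,::-1])
for k in blobs(c,"green",60): print(k.mean(0),cv2.minAreaRect(k.astype(np.float32)))
print("brass",ctr(c,"brass",.046))
```

```text
go [0.26 0.11 4.28] twist 0.0 | pos [ 0.6356 -0.0553  0.1898] rot [1.7983e+02 4.0000e-02 9.9840e+01] t 16.0
0.012265181968466446 82.955002784729
[318.58878505 266.88317757] ((318.5, 266.5), (85.0, 31.0), 90.0)
[ 95.76984127 164.07142857] ((95.0, 164.0), (38.0, 48.0), 90.0)
brass [(array([221.7, 207.9]), array([ 0.5648, -0.0629,  0.046 ]), 35), (array([321.7, 110.2]), array([0.6255, 0.0177, 0.046 ]), 35), (array([211.9, 109.6]), array([0.5531, 0.005 , 0.046 ]), 39)]
```

View pics/w4.png

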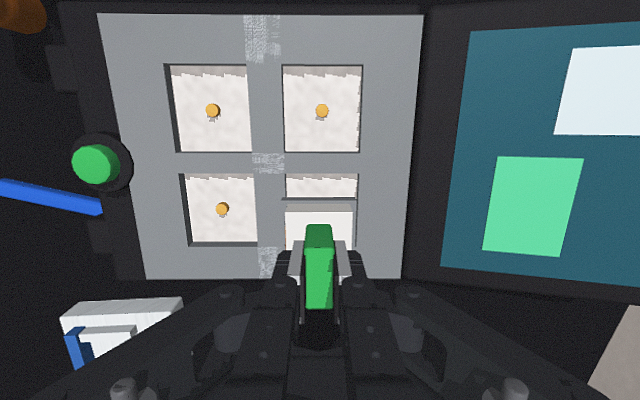

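The cartridge hangs upright in the grip, with its fin at (319,267). Its flange edge is near row 199, columns 285-357. The pins of the other bays are at (212,110), (322,110) and (222,208). I'll compare cartridge and bay in the same view.

Run:
```python
from h import *
c=read_camera("wrist"); p=c["pixels"].astype(int)
print("col321 rows192-214",[tuple(p[r,321]) for r in range(192,216,2)])
a=np.radians(9.85); ex=np.array([np.cos(a),np.sin(a)]); ey=np.array([-np.sin(a),np.cos(a)])
print("flange centre",pt(c,[[321,198.5]],.0843+.007)[0,:2]-.024*ey, "body", pt(c,[[320,211]],.0843+.022)[0,:2]-.022*ey)
P=[x[1][:2] for x in ctr(c,"brass",.046)]; P.sort(key=lambda q:(q-[.59,-.02])@ey+.1*((q-[.59,-.02])@ex))
print(P); print("bay by wrist",P[0]+.074*ex, P[2]-.07*ey if len(P)>2 else 0, "tool",state()["tool_pos"])
```

```text
col321 rows192-214 [(np.int64(223), np.int64(218), np.int64(216)), (np.int64(226), np.int64(221), np.int64(219)), (np.int64(249), np.int64(244), np.int64(241)), (np.int64(79), np.int64(85), np.int64(86)), (np.int64(120), np.int64(122), np.int64(125)), (np.int64(140), np.int64(143), np.int64(148)), (np.int64(169), np.int64(166), np.int64(163)), (np.int64(164), np.int64(158), np.int64(157)), (np.int64(159), np.int64(157), np.int64(156)), (np.int64(160), np.int64(158), np.int64(155)), (np.int64(249), np.int64(248), np.int64(246)), (np.int64(235), np.int64(234), np.int64(232))]
flange centre [ 0.63685859 -0.05394078] body [ 0.6362811  -0.05456551]
[array([ 0.5648, -0.0628]), array([0.5531, 0.005 ]), array([0.6254, 0.0177])]
bay by wrist [ 0.63770917 -0.05014087] [ 0.63737486 -0.05126813] tool [ 0.63543702 -0.05528663  0.18939548]
```

>>> play_rows --plan '[[[0, 0.3, 0.2, 0, 0], [0, 0.3, 0.2, 1.5, 0], [0, 0.3, 0.2, 3, 0], [0, 0.3, 0.2, 3.7, 0], [0, 0.3, 0.2, 4.2, 0]]]'

```text
time_s: 16.6
tool_pos: [0.6351, -0.0518, 0.1465]
tool_rot: [-3.138, 0.0, 1.743]
ft_force: [-25.5, -0.8, 50.8]
width: 0.0122
gripper_force: 90.3
```

>>> play_rows --plan '[[[0, 0, 0, 0, 0], [0, 0, 0, 0, 0]]]'

```text
time_s: 16.8
tool_pos: [0.6352, -0.0518, 0.1466]
tool_rot: [-3.139, 0.0, 1.743]
ft_force: [-11.4, -0.5, 16.4]
width: 0.012
gripper_force: 85.7
```

Run:
```python
from h import *
go(.6366,-.0517,.1465,99.8); s=state(); print(s["width"],s["gripper_force"],s["ft_force"],s["moment"])
```

```text
go [-0.02  0.13  0.01] twist 0.1 | pos [ 0.6352 -0.0518  0.1466] rot [-1.7987e+02  2.0000e-02  9.9870e+01] t 16.8
0.012039314242164548 85.68623900413513 [-11.39948298  -0.46145956  16.39580788] [-7.72988120e-02  2.61908468e+00  5.91299243e-04]
```

>>> play_rows --plan '[[[0.3, 0, 0, 0, 0], [0.3, 0, 0, 0, 0], [0.4, 0, 0, -1, 0], [0.4, 0, 0, -4, 0], [0.5, 0, 0, -8, 0]]]'

```text
time_s: 17.3
tool_pos: [0.6352, -0.0519, 0.2247]
tool_rot: [-3.138, -0.001, 1.743]
ft_force: [0.7, 0.8, -0.3]
width: 0.0428
gripper_force: 0.0
```

>>> play_rows --plan '[[[0.5, -4.5, -4.5, 0, 0], [0.5, -9, -9, -2, 0], [0.5, -9, -9, -3, 0], [0.5, -9, -9, -3, 0], [0.5, -9, -9, -3, 0]]]'

```text
time_s: 17.8
tool_pos: [0.563, -0.1566, 0.2566]
tool_rot: [3.14, 0.001, 1.741]
ft_force: [-0.0, 0.5, 0.1]
width: 0.0429
gripper_force: 0.0
```

Run:
```python
from h import *
c=read_camera("wrist"); cv2.imwrite("pics/w5.png",c["pixels"][:,:,::-1])
print("brass",ctr(c,"brass",.046))
for k in blobs(c,"green",60): r=cv2.minAreaRect(pt(c,k,.094)[:,:2].astype(np.float32)); print(k.mean(0),r)
go(.504,-.347,.19,102.6)
```

```text
brass [(array([337.9,  88.7]), array([ 0.5642, -0.0643,  0.046 ]), 27), (array([404.3,  78.8]), array([ 0.6187, -0.0469,  0.046 ]), 13)]
[436.79432624  84.64539007] ((0.6299905180931091, -0.05299138277769089), (0.021788518875837326, 0.030583322048187256), 10.166949272155762)
[244.1010101   40.09090909] ((0.4925973415374756, -0.04795796424150467), (0.021832987666130066, 0.02215253934264183), 6.441202163696289)
go [-17.88  -9.13   6.57] twist -2.7 | pos [ 0.5632 -0.1552  0.2559] rot [ 1.7996e+02 -2.0000e-02  9.9900e+01] t 17.85
```

View pics/w5.png

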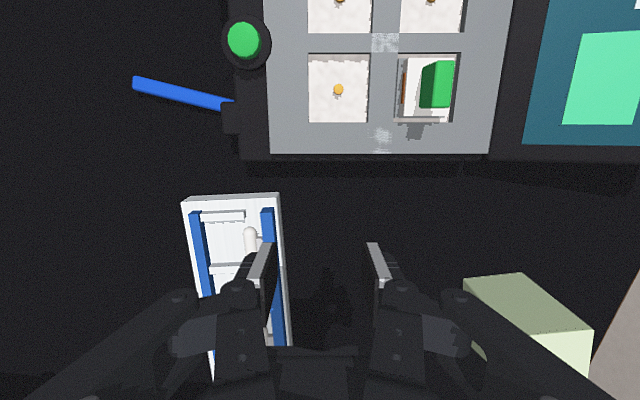

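The cartridge stands in bay (+x,-y) with its fin at (437,85). There is a brown strip at (404,88) beside it. I'll check numerically that it is upright and flat before going on.

Run:
```python
from h import *
a=np.radians(9.9); M=np.array([[np.cos(a),-np.sin(a)],[np.sin(a),np.cos(a)]])
def box(cx,cy,z0,z1,hx=.007,hy=.016): return [[*(np.array([cx,cy])+M@[i*hx,j*hy]),z] for i in(-1,1) for j in(-1,1) for z in(z0,z1)]
for n in("wrist","top","side"):
    c=read_camera(n)
    for k in blobs(c,"green",6):
        if n=="wrist" and abs(k.mean(0)-[437,85]).max()<20 or n=="top" and abs(k.mean(0)-px(c,[[.636,-.052,.094]])[0]).max()<12 or n=="side" and abs(k.mean(0)-px(c,[[.636,-.052,.085]])[0]).max()<15:
            print(n,"blob bbox",k.min(0),k.max(0))
    e=px(c,box(.6355,-.052,.062,.094)); print(n,"expected",e.min(0).round(1),e.max(0).round(1))
    if n=="wrist":
        print([(x,tuple(map(int,c["pixels"][88,x]))) for x in range(394,426,2)])
        print([(round(float(z),3),px(c,[[*(np.array([.6355,-.052])+M@[d,0]),z]])[0].round(0).tolist()) for d,z in((-.026,.05),(-.026,.04),(-.022,.04),(-.022,.047),(-.018,.047),(-.018,.062))])
```

```text
wrist blob bbox [419  63] [453 109]
wrist expected [417.7  62.2] [456.8 110.5]
[(394, (151, 156, 158)), (396, (100, 101, 104)), (398, (146, 149, 154)), (400, (109, 114, 116)), (402, (76, 47, 20)), (404, (169, 106, 71)), (406, (243, 242, 240)), (408, (243, 242, 241)), (410, (241, 240, 239)), (412, (241, 240, 238)), (414, (241, 240, 239)), (416, (244, 243, 242)), (418, (192, 186, 183)), (420, (136, 152, 135)), (422, (31, 90, 46)), (424, (39, 94, 53))]
[(0.05, [393.0, 91.0]), (0.04, [390.0, 91.0]), (0.04, [395.0, 91.0]), (0.047, [397.0, 91.0]), (0.047, [401.0, 91.0]), (0.062, [406.0, 90.0])]
top blob bbox [321 169] [330 175]
top expected [318.9 168.1] [331.1 176.9]
side blob bbox [291 176] [297 189]
side expected [289.3 176.3] [297.6 191.7]
```

Projections of a flat, upright cartridge match all three cameras to within 2-4 px. The brown strip falls on the body's -x side face, so it is a label, and the cartridge sits flat. Next fresh.

>>> play_rows --plan '[[[0.5, -4.5, -2.3, 0, -2.7], [0.5, -9, -4.6, 0, -2.7], [0.5, -13.5, -6.9, 0, -2.7], [0.5, -17.9, -9.1, 3, -2.7], [0.5, -17.9, -9.1, 6.5, -2.7]]]'

```text
time_s: 18.5
tool_pos: [0.5025, -0.3549, 0.1914]
tool_rot: [3.14, 0.006, 1.783]
ft_force: [0.6, -0.6, -0.6]
width: 0.0427
gripper_force: 0.0
```

>>> play_rows --plan '[[[0.5, 0, 0, 0, 0], [0.5, 0, 0, 0, 0], [0.5, 0, 0, 0, 0]]]'

```text
time_s: 18.8
tool_pos: [0.5062, -0.3457, 0.1926]
tool_rot: [3.139, 0.001, 1.794]
ft_force: [-0.5, 0.7, -0.1]
width: 0.0425
gripper_force: 0.0
```

Run:
```python
from h import *
go(.504,-.3475,.131,102.6)
c=read_camera("wrist")
for k in blobs(c,"green",60): print(cv2.minAreaRect(k.astype(np.float32)))
```

```text
go [-0.12 -0.28  6.16] twist 0.2 | pos [ 0.5062 -0.3457  0.1926] rot [1.7984e+02 5.0000e-02 1.0279e+02] t 18.8
((313.5, 300.5), (59.0, 19.0), 90.0)
((314.0, 226.0), (56.0, 20.0), 90.0)
```

>>> play_rows --plan '[[[0.5, 0, -0.2, 3, 0.2], [0.5, 0, -0.2, 6.1, 0.2], [0.5, 0, -0.2, 6.1, 0.2], [0, 0, -0.2, 6.1, 0.2], [0, 0, -0.2, 6.1, 0.2]]]'

```text
time_s: 19.35
tool_pos: [0.5036, -0.3483, 0.1322]
tool_rot: [3.139, 0.002, 1.788]
ft_force: [0.4, -0.3, 0.5]
width: 0.0145
gripper_force: 0.0
```

>>> play_rows --plan '[[[0, 0, 0, 0, 0], [0, 0, 0, 0, 0], [0, 0, 0, -0.2, 0], [0, 0, 0, -0.4, 0], [0, 0, 0, -0.6, 0]]]'

```text
time_s: 19.85
tool_pos: [0.5024, -0.3481, 0.1352]
tool_rot: [3.141, -0.0, 1.787]
ft_force: [7.2, -2.5, -17.4]
width: 0.0124
gripper_force: 78.0
```

>>> play_rows --plan '[[[0, 0, 0, -0.3, 0], [0, 0, 0, -0.6, 0], [0, 0, 0, -1, 0], [0, 0, 0, -3, 0], [0, 0, 0, -6, 0]]]'

```text
time_s: 20.35
tool_pos: [0.5006, -0.3478, 0.194]
tool_rot: [-3.138, -0.004, 1.786]
ft_force: [0.4, -1.0, -0.3]
width: 0.0121
gripper_force: 80.8
```

Run:
```python
from h import *
go(.6247,.0168,.25,99.8); s=state(); print(s["width"],s["gripper_force"],s["ft_force"])
```

```text
go [32.98 19.91 -5.55] twist 2.6 | pos [ 0.5006 -0.3478  0.194 ] rot [-179.79   -0.21  102.36] t 20.35
0.012109207830234198 80.7982850074768 [ 0.44443897 -1.01102713 -0.26537805]
```

>>> play_rows --plan '[[[0, 1, 0.6, -4, 0], [0, 5, 3, -5.6, 0], [0, 9, 5.4, -5.6, 0], [0, 13, 7.9, -5.6, 0], [0, 17, 10.3, -5.6, 2.6]]]'

```text
time_s: 20.85
tool_pos: [0.5663, -0.1587, 0.252]
tool_rot: [-3.142, 0.0, 1.74]
ft_force: [0.7, -0.3, -1.2]
width: 0.0121
gripper_force: 80.9
```

```bash
python3 -c "
from h import *
go(.6243,.0168,.19,99.8)"
```

```text
go [16.32  8.68  6.19] twist -0.1 | pos [ 0.5663 -0.1587  0.252 ] rot [-1.800e+02  3.000e-02  9.971e+01] t 20.85
```

>>> play_rows --plan '[[[0, 4.3, 2.3, 0, 0], [0, 8.6, 4.6, 0, 0], [0, 12.9, 6.9, 0, 0], [0, 16.3, 8.7, 2, 0], [0, 16.3, 8.7, 6, 0]]]'

```text
time_s: 21.35
tool_pos: [0.6264, 0.0241, 0.1948]
tool_rot: [3.133, -0.003, 1.751]
ft_force: [1.3, 0.3, -1.9]
width: 0.0125
gripper_force: 81.0
```

>>> play_rows --plan '[[[0, 0, 0, 0, 0], [0, 0, 0, 0, 0], [0, 0, 0, 0, 0], [0, 0, 0, 0, 0]]]'

```text
time_s: 21.75
tool_pos: [0.6252, 0.014, 0.1938]
tool_rot: [3.139, 0.001, 1.739]
ft_force: [0.2, -0.4, -1.6]
width: 0.0123
gripper_force: 80.8
```

```bash
cat >> h.py <<'E'
def chk():
    "wrist: position of pins and +y edge of held cartridge"
    s=state(); print(s["width"],s["gripper_force"]); c=read_camera("wrist")
    print("brass",[(x[0].tolist(),x[1].tolist()) for x in ctr(c,"brass",.046)])
    for k in blobs(c,"green",60): print("green bbox",k.min(0),k.max(0))
    g=c["pixels"][:,321].astype(int).mean(1); print("col321",{r:int(g[r]) for r in range(190,224,2)})
E
python3 - <<'E'
from h import *
go(.6243,.0168,.148,99.8); chk()
E
```

```text
go [ 0.29 -0.06  4.58] twist -0.2 | pos [0.6252 0.014  0.1938] rot [1.7982e+02 5.0000e-02 9.9640e+01] t 21.75
0.012345795051463588 80.7810115814209
brass [([221.2, 206.9], [0.5533, 0.0059, 0.046]), ([27.2, 96.9], [0.4212, 0.0618, 0.046])]
green bbox [ 96 239] [138 275]
green bbox [304 226] [334 349]
col321 {190: 228, 192: 225, 194: 225, 196: 231, 198: 123, 200: 95, 202: 156, 204: 151, 206: 166, 208: 164, 210: 168, 212: 159, 214: 242, 216: 238, 218: 238, 220: 237, 222: 238}
```

>>> play_rows --plan '[[[0, 0.3, 0, 1, -0.2], [0, 0.3, 0, 2.5, -0.2], [0, 0.3, 0, 3.5, -0.2], [0, 0.3, 0, 4.1, -0.2], [0, 0.3, 0, 4.4, -0.2]]]'

```text
time_s: 22.3
tool_pos: [0.623, 0.0182, 0.1474]
tool_rot: [-3.139, 0.0, 1.745]
ft_force: [-13.9, -1.2, 27.1]
width: 0.0124
gripper_force: 84.6
```

>>> play_rows --plan '[[[0, 0, 0, 0.1, 0], [0, 0, 0, 0.1, 0]]]'

```text
time_s: 22.5
tool_pos: [0.6233, 0.0183, 0.1475]
tool_rot: [-3.141, 0.0, 1.745]
ft_force: [-6.9, -0.6, 10.1]
width: 0.0118
gripper_force: 82.4
```

Run:
```python
from h import *
go(.6247,.0168,.1472,99.8); s=state(); print(s["width"],s["gripper_force"],s["ft_force"],s["moment"])
```

```text
go [-0.17  0.11  0.03] twist 0.2 | pos [0.6233 0.0183 0.1475] rot [-1.7994e+02  3.0000e-02  9.9980e+01] t 22.5
0.011792199647387277 82.3700487613678 [-6.87824313 -0.58557438 10.07283977] [-0.24919145  1.62932658  0.02810301]
```

>>> play_rows --plan '[[[0.3, 0, 0, 0, 0], [0.3, 0, 0, 0, 0], [0.4, 0, 0, -1, 0], [0.4, 0, 0, -4, 0], [0.5, 0, 0, -8, 0]]]'

```text
time_s: 23.0
tool_pos: [0.6229, 0.018, 0.226]
tool_rot: [-3.138, -0.001, 1.745]
ft_force: [0.9, -0.0, 0.2]
width: 0.0427
gripper_force: 0.0
```

>>> play_rows --plan '[[[0.5, -4.5, -2.5, -1, 0], [0.5, -9, -5, -3, 0], [0.5, -13, -7.5, -3, 0], [0.5, -17, -9, -3, 0], [0.5, -21, -11, -3, 0]]]'

```text
time_s: 23.5
tool_pos: [0.5513, -0.2099, 0.2578]
tool_rot: [3.14, 0.001, 1.744]
ft_force: [1.3, -0.3, 0.1]
width: 0.0431
gripper_force: 0.0
```

Run:
```python
from h import *
go(.5167,-.4065,.19,102.6)
a=np.radians(9.9); M=np.array([[np.cos(a),-np.sin(a)],[np.sin(a),np.cos(a)]])
def box(cx,cy,z0,z1,hx=.007,hy=.016): return [[*(np.array([cx,cy])+M@[i*hx,j*hy]),z] for i in(-1,1) for j in(-1,1) for z in(z0,z1)]
for n in("top","side"):
    c=read_camera(n)
    for k in blobs(c,"green",6): print(n,k.min(0),k.max(0))
    for p in((.6355,-.052),(.6235,.0175)):
        e=px(c,box(*p,.062,.094)); print(n,"expected",e.min(0).round(1),e.max(0).round(1))
    if n=="top":
        for k in blobs(c,"yellow",200): print(cv2.minAreaRect(pt(c,k,.045)[:,:2].astype(np.float32)))
```

```text
go [-18.76  -6.81   6.79] twist -2.7 | pos [ 0.5513 -0.2099  0.2578] rot [1.7992e+02 7.0000e-02 9.9940e+01] t 23.5
top [318 222] [326 230]
top [446 211] [458 217]
top [296 173] [306 179]
top [321 169] [330 175]
top expected [318.9 168.1] [331.1 176.9]
top expected [294.  172.3] [306.5 181.1]
((0.516806960105896, 0.3534206748008728), (0.15399767458438873, 0.20813414454460144), 7.229055404663086)
side [336 200] [345 207]
side [283 190] [288 202]
side [291 176] [297 189]
side [237 176] [258 191]
side [371 142] [374 151]
side expected [289.3 176.3] [297.6 191.7]
side expected [280.9 188.4] [289.9 204.7]
```

Both loaded cartridges match the upright, flat projections. Third fresh next.

>>> play_rows --plan '[[[0.5, -4.5, -1.7, 0, -2.7], [0.5, -9, -3.4, 0, -2.7], [0.5, -13.5, -5.1, 1, -2.7], [0.5, -18.7, -6.8, 4, -2.7], [0.5, -18.7, -6.8, 6.7, -2.7]]]'

```text
time_s: 24.1
tool_pos: [0.5151, -0.4111, 0.1906]
tool_rot: [3.141, 0.006, 1.784]
ft_force: [-0.8, -0.2, -0.9]
width: 0.0427
gripper_force: 0.0
```

>>> play_rows --plan '[[[0.5, 0, 0, 0, 0], [0.5, 0, 0, 0, 0], [0.5, 0, 0, 0, 0], [0.5, 0, 0, 0, 0]]]'

```text
time_s: 24.5
tool_pos: [0.519, -0.4022, 0.192]
tool_rot: [3.139, 0.002, 1.795]
ft_force: [0.5, 0.4, 0.2]
width: 0.0428
gripper_force: 0.0
```

Run:
```python
from h import *
go(.5167,-.4065,.131,102.6)
c=read_camera("wrist")
for k in blobs(c,"green",60): print(cv2.minAreaRect(k.astype(np.float32)))
```

```text
go [-0.35 -0.33  6.1 ] twist 0.2 | pos [ 0.519  -0.4022  0.192 ] rot [1.7984e+02 1.2000e-01 1.0282e+02] t 24.5
((313.5, 228.0), (56.0, 19.0), 90.0)
```

>>> play_rows --plan '[[[0.5, -0.2, -0.2, 3, 0.2], [0.5, -0.2, -0.2, 6, 0.2], [0.5, -0.2, -0.2, 6, 0.2], [0, -0.2, -0.2, 6, 0.2], [0, -0.2, -0.2, 6, 0.2]]]'

```text
time_s: 25.05
tool_pos: [0.5169, -0.4062, 0.132]
tool_rot: [3.139, 0.002, 1.789]
ft_force: [-0.3, -0.6, 1.3]
width: 0.0142
gripper_force: 1.2
```

>>> play_rows --plan '[[[0, 0, 0, 0, 0], [0, 0, 0, 0, 0], [0, 0, 0, -0.2, 0], [0, 0, 0, -0.4, 0], [0, 0, 0, -0.6, 0]]]'

```text
time_s: 25.55
tool_pos: [0.5157, -0.4059, 0.135]
tool_rot: [3.141, -0.001, 1.789]
ft_force: [5.6, -2.5, -16.5]
width: 0.0123
gripper_force: 78.0
```

>>> play_rows --plan '[[[0, 0, 0, -0.3, 0], [0, 0, 0, -0.6, 0], [0, 0, 0, -1, 0], [0, 0, 0, -4, 0], [0, 0, 0, -8, 0]]]'

```text
time_s: 26.05
tool_pos: [0.5143, -0.4055, 0.2139]
tool_rot: [-3.138, -0.004, 1.788]
ft_force: [0.8, -0.4, -0.9]
width: 0.012
gripper_force: 80.5
```

Run:
```python
from h import *
go(.564,-.0637,.25,99.8); s=state(); print(s["width"],s["gripper_force"],s["ft_force"])
```

```text
go [32.31 12.22 -3.51] twist 2.7 | pos [ 0.5143 -0.4055  0.2139] rot [-179.79   -0.25  102.47] t 26.05
0.011993431879340682 80.5248212814331 [ 0.75574758 -0.41125409 -0.85063379]
```

>>> play_rows --plan '[[[0, 3, 1.1, -3.5, 0], [0, 7.5, 2.8, -3.5, 0], [0, 12, 4.5, -3.5, 0], [0, 16.5, 6.2, -3.5, 0], [0, 20, 7.6, -3.5, 2.7]]]'

```text
time_s: 26.55
tool_pos: [0.5468, -0.1909, 0.2514]
tool_rot: [3.141, -0.0, 1.743]
ft_force: [1.2, 0.4, -2.4]
width: 0.0122
gripper_force: 80.8
```

```bash
python3 -c "
from h import *
go(.5635,-.066,.193,99.8)"
```

```text
go [12.02  3.78  5.84] twist 0.1 | pos [ 0.5468 -0.1909  0.2514] rot [179.96  -0.    99.88] t 26.55
```

>>> play_rows --plan '[[[0, 4, 1.3, 0, 0], [0, 8, 2.5, 0, 0], [0, 12, 3.8, 0, 0], [0, 12, 3.8, 3, 0], [0, 12, 3.8, 5.8, 0]]]'

```text
time_s: 27.05
tool_pos: [0.5645, -0.0675, 0.1933]
tool_rot: [3.139, 0.001, 1.745]
ft_force: [0.3, -1.0, -1.5]
width: 0.0123
gripper_force: 80.8
```

>>> play_rows --plan '[[[0, 0, 0, 0, 0], [0, 0, 0, 0, 0], [0, 0, 0, 0, 0], [0, 0, 0, 0, 0]]]'

```text
time_s: 27.45
tool_pos: [0.5646, -0.0699, 0.1943]
tool_rot: [3.139, 0.001, 1.741]
ft_force: [-0.5, 0.1, -1.3]
width: 0.0119
gripper_force: 80.6
```

Run:
```python
from h import *
go(.5635,-.0637,.148,99.8); chk()
```

```text
go [ 0.64 -0.02  4.63] twist -0.1 | pos [ 0.5646 -0.0699  0.1943] rot [1.7986e+02 5.0000e-02 9.9730e+01] t 27.45
0.011885774613887248 80.55951118469238
brass [([319.1, 106.5], [0.5523, 0.0049, 0.046]), ([402.7, 101.5], [0.6079, 0.0177, 0.046])]
green bbox [303 225] [334 309]
green bbox [412 191] [452 251]
green bbox [187 141] [228 179]
green bbox [423  74] [470 135]
col321 {190: 229, 192: 231, 194: 233, 196: 247, 198: 83, 200: 93, 202: 159, 204: 158, 206: 170, 208: 169, 210: 172, 212: 162, 214: 245, 216: 240, 218: 240, 220: 241, 222: 242}
```

>>> play_rows --plan '[[[0, 0.55, 0, 1, 0], [0, 0.55, 0, 2.5, 0], [0, 0.55, 0, 3.5, 0], [0, 0.55, 0, 4.1, 0], [0, 0.55, 0, 4.5, 0]]]'

```text
time_s: 28.0
tool_pos: [0.5623, -0.0641, 0.1471]
tool_rot: [-3.14, -0.001, 1.741]
ft_force: [-16.6, -0.6, 35.9]
width: 0.0121
gripper_force: 85.9
```

>>> play_rows --plan '[[[0, 0, 0, 0.1, 0], [0, 0, 0, 0.1, 0]]]'

```text
time_s: 28.2
tool_pos: [0.5627, -0.0641, 0.1472]
tool_rot: [-3.141, 0.0, 1.741]
ft_force: [-4.3, 0.4, 6.7]
width: 0.0122
gripper_force: 81.8
```

Run:
```python
from h import *
go(.5637,-.0645,.1472,99.8); s=state(); print(s["width"],s["gripper_force"],s["ft_force"],s["moment"])
```

```text
go [-0.06  0.1  -0.  ] twist -0.0 | pos [ 0.5627 -0.0641  0.1472] rot [-1.7996e+02  1.0000e-02  9.9770e+01] t 28.2
0.01215806375089893 81.81636929512024 [-4.32448578  0.36421506  6.65249751] [ 0.04007182  1.06299559 -0.05829716]
```

>>> play_rows --plan '[[[0.3, 0, 0, 0, 0], [0.3, 0, 0, 0, 0], [0.4, 0, 0, -1, 0], [0.4, 0, 0, -4, 0], [0.5, 0, 0, -8, 0]]]'

```text
time_s: 28.7
tool_pos: [0.562, -0.0642, 0.2264]
tool_rot: [-3.138, -0.002, 1.741]
ft_force: [1.3, 0.5, 0.9]
width: 0.043
gripper_force: 0.0
```

>>> play_rows --plan '[[[0, -2, -4, -2, 0], [0, -6, -7.5, -4, 0], [0, -10, -7.5, -8, 0], [0, -10, -7.5, -8, 0], [0, -10, -7.5, -8, 0]]]'

```text
time_s: 29.2
tool_pos: [0.5065, -0.1776, 0.3087]
tool_rot: [3.138, 0.002, 1.738]
ft_force: [-0.5, 0.4, 1.3]
width: -0.0002
gripper_force: 0.0
```

Run:
```python
from h import *
go(.4835,-.0435,.17,99.8)
c=read_camera("wrist"); cv2.imwrite("pics/w6.png",c["pixels"][:,:,::-1]); print(ctr(c,"green",.056,60))
a=np.radians(9.9); M=np.array([[np.cos(a),-np.sin(a)],[np.sin(a),np.cos(a)]])
def box(cx,cy,z0,z1,hx=.007,hy=.016): return [[*(np.array([cx,cy])+M@[i*hx,j*hy]),z] for i in(-1,1) for j in(-1,1) for z in(z0,z1)]
for n in("top","side","wrist"):
    if n!="wrist": c=read_camera(n)
    for k in blobs(c,"green",6): print(n,k.min(0),k.max(0))
    for p in((.6355,-.052),(.6235,.0175),(.5627,-.0645)):
        e=px(c,box(*p,.062,.094)); print(n,"expected",e.min(0).round(1),e.max(0).round(1))
    if n=="top":
        for k in blobs(c,"yellow",200): print(cv2.minAreaRect(pt(c,k,.045)[:,:2].astype(np.float32)))
```

```text
go [13.63 -0.09 13.84] twist -0.2 | pos [ 0.5065 -0.1776  0.3087] rot [1.798e+02 1.300e-01 9.955e+01] t 29.2
[(array([399.7,  76.1]), array([ 0.5679, -0.0605,  0.056 ]), 109), (array([481.3,  74.7]), array([ 0.6462, -0.0463,  0.056 ]), 127), (array([317.8,  38.4]), array([ 0.4837, -0.0418,  0.056 ]), 82), (array([489.2,   4. ]), array([0.636 , 0.0108, 0.056 ]), 73)]
top [318 222] [326 230]
top [326 195] [335 200]
top [296 173] [306 179]
top [321 169] [330 175]
top expected [318.9 168.1] [331.1 176.9]
top expected [294.  172.3] [306.5 181.1]
top expected [323.3 193.9] [335.7 202.2]
((0.5166634917259216, 0.35341066122055054), (0.15400785207748413, 0.20830218493938446), 7.535401821136475)
side [336 200] [344 207]
side [283 190] [288 202]
side [315 180] [322 192]
side [291 176] [298 189]
side [237 176] [258 191]
side expected [289.3 176.3] [297.6 191.7]
side expected [280.9 188.4] [289.9 204.7]
side expected [313.8 179.8] [321.6 195.5]
wrist [336 200] [344 207]
wrist [283 190] [288 202]
wrist [315 180] [322 192]
wrist [291 176] [298 189]
wrist [237 176] [258 191]
wrist expected [289.3 176.3] [297.6 191.7]
wrist expected [280.9 188.4] [289.9 204.7]
wrist expected [313.8 179.8] [321.6 195.5]
```

View pics/w6.png

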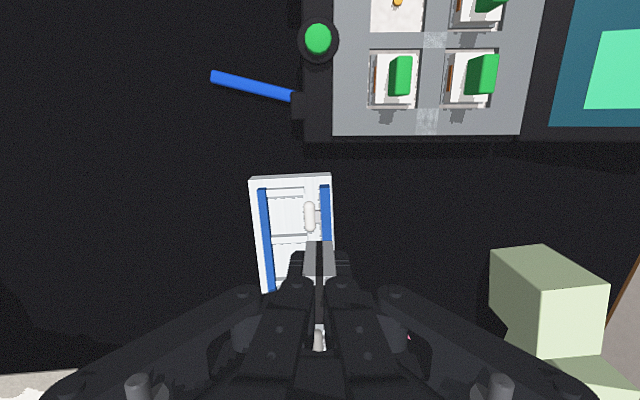

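Three fresh cartridges are upright in their own bays: (400,76), (481,75) and (480,5). The rail is empty and the button is at (318,38). Now the button, with the fingers shut.

>>> play_rows --plan '[[[0, 4.5, 0, 2, 0], [0, 9, 0, 5, 0], [0, 13.6, 0, 8, 0], [0, 13.6, 0, 12, 0], [0, 13.6, 0, 15, 0]]]'

```text
time_s: 29.85
tool_pos: [0.4809, -0.0369, 0.1537]
tool_rot: [-3.139, -0.002, 1.749]
ft_force: [0.6, -0.6, 0.0]
width: 0.0001
gripper_force: 0.0
```

>>> play_rows --plan '[[[0, 0, 0, 0, 0], [0, 0, 0, 0, 0], [0, 0, 0, 0, 0]]]'

```text
time_s: 30.15
tool_pos: [0.4839, -0.0412, 0.1581]
tool_rot: [3.139, 0.0, 1.742]
ft_force: [0.4, 0.2, 0.2]
width: 0.0001
gripper_force: 0.0
```

```bash
python3 -c "
from h import *
go(.4837,-.0433,.129,99.8); print(state()['ft_force'])"
```

```text
go [-0.21 -0.06  2.91] twist -0.0 | pos [ 0.4839 -0.0412  0.1581] rot [1.7987e+02 2.0000e-02 9.9790e+01] t 30.15
[0.44376897 0.1640894  0.17906354]
```

>>> play_rows --plan '[[[0, -0.2, 0, 1, 0], [0, -0.2, 0, 2, 0], [0, -0.2, 0, 2.8, 0], [0, -0.2, 0, 3.1, 0], [0, -0.2, 0, 3.3, 0]]]'

```text
time_s: 30.65
tool_pos: [0.4842, -0.0438, 0.1274]
tool_rot: [3.141, 0.003, 1.741]
ft_force: [-26.8, -1.1, 72.5]
width: 0.0
gripper_force: 36.3
```

>>> play_rows --plan '[[[0, 0, 0, 0.1, 0], [0, 0, 0, 0.2, 0], [0, 0, 0, 0.3, 0]]]'

```text
time_s: 30.95
tool_pos: [0.4843, -0.0437, 0.127]
tool_rot: [3.14, 0.005, 1.741]
ft_force: [-37.5, -1.0, 96.0]
width: 0.0001
gripper_force: 47.8
```

>>> play_rows --plan '[[[0, 0, 0, -0.4, 0], [0, 0, 0, -0.5, 0]]]'

```text
time_s: 31.15
tool_pos: [0.4838, -0.0439, 0.1283]
tool_rot: [3.14, 0.003, 1.741]
ft_force: [-11.0, -1.4, 28.4]
width: -0.0002
gripper_force: 14.5
```

>>> play_rows --plan '[[[0, 0, 0, -0.2, 0], [0, 0, 0, -0.2, 0]]]'

```text
time_s: 31.35
tool_pos: [0.4837, -0.044, 0.1285]
tool_rot: [3.14, 0.001, 1.741]
ft_force: [-5.0, -2.0, 16.1]
width: -0.0001
gripper_force: 8.1
```

>>> play_rows --plan '[[[0, 0, 0, -0.2, 0], [0, 0, 0, -0.2, 0]]]'

```text
time_s: 31.55
tool_pos: [0.4836, -0.044, 0.1298]
tool_rot: [3.141, 0.001, 1.741]
ft_force: [1.4, -1.8, 4.2]
width: -0.0
gripper_force: 2.1
```

>>> play_rows --plan '[[[0, 0, 0, -0.2, 0], [0, 0, 0, -0.2, 0]]]'

```text
time_s: 31.75
tool_pos: [0.4835, -0.0438, 0.1317]
tool_rot: [3.141, 0.0, 1.741]
ft_force: [1.0, -3.5, 2.6]
width: 0.0001
gripper_force: 1.5
```

>>> play_rows --plan '[[[0, 0, 0, -0.2, 0], [0, 0, 0, -0.2, 0]]]'

```text
time_s: 31.95
tool_pos: [0.4832, -0.0433, 0.1336]
tool_rot: [3.142, -0.0, 1.741]
ft_force: [1.5, -1.7, 1.3]
width: -0.0001
gripper_force: 1.0
```

>>> play_rows --plan '[[[0, 0, 0, -0.2, 0], [0, 0, 0, -0.2, 0]]]'

```text
time_s: 32.15
tool_pos: [0.4828, -0.0431, 0.1354]
tool_rot: [-3.141, -0.001, 1.742]
ft_force: [0.2, 0.5, -1.0]
width: -0.0004
gripper_force: 0.0
```

The force curve shows a 6 mm spring travel (z 0.1345 to 0.1285, about 5 N) and then a hard stop, so the button was pressed fully and has been released. I'll retreat and do a final check.

>>> play_rows --plan '[[[0, 0, 0, -4, 0], [0, 0, 0, -9, 0], [0, 0, 0, -14, 0], [0, -4, 0, -16, 0], [0, -8, 0, -16, 0]]]'

```text
time_s: 32.65
tool_pos: [0.4983, -0.1219, 0.2997]
tool_rot: [3.136, 0.003, 1.745]
ft_force: [1.3, -0.7, -0.3]
width: -0.0003
gripper_force: 0.0
```

>>> play_rows --plan '[[[0, -5, 0, 0, 0], [0, -9, 0, 0, 0], [0, -9, 0, 0, 0], [0, -9, 0, 0, 0], [0, -9, 0, 0, 0]]]'

```text
time_s: 33.15
tool_pos: [0.5121, -0.2093, 0.2952]
tool_rot: [-3.141, -0.001, 1.743]
ft_force: [0.4, 0.6, 0.8]
width: 0.0001
gripper_force: 0.0
```

Run:
```python
from h import *
s=read_camera("side"); t=read_camera("top")
a=s["pixels"][140:350,150:450]; b=t["pixels"][130:270,130:480]
im=np.vstack([cv2.resize(a,(500,350)),cv2.resize(b,(500,200))]); im=cv2.resize(im,(545,600),interpolation=cv2.INTER_CUBIC); cv2.imwrite("pics/fin.png",im[:,:,::-1])
for n,c in(("top",t),("side",s)): print(n,[(k.min(0).tolist(),k.max(0).tolist()) for k in blobs(c,"green",6)])
for k in blobs(t,"yellow",200): print(cv2.minAreaRect(pt(t,k,.045)[:,:2].astype(np.float32)))
```

```text
top [([318, 222], [326, 230]), ([326, 195], [335, 200]), ([296, 173], [306, 179]), ([321, 169], [330, 175])]
side [([336, 200], [344, 207]), ([283, 190], [288, 202]), ([315, 180], [321, 192]), ([291, 176], [297, 189]), ([236, 176], [258, 191])]
((0.5166230201721191, 0.35292890667915344), (0.15391048789024353, 0.20920081436634064), 7.458282470703125)
```

View pics/fin.png

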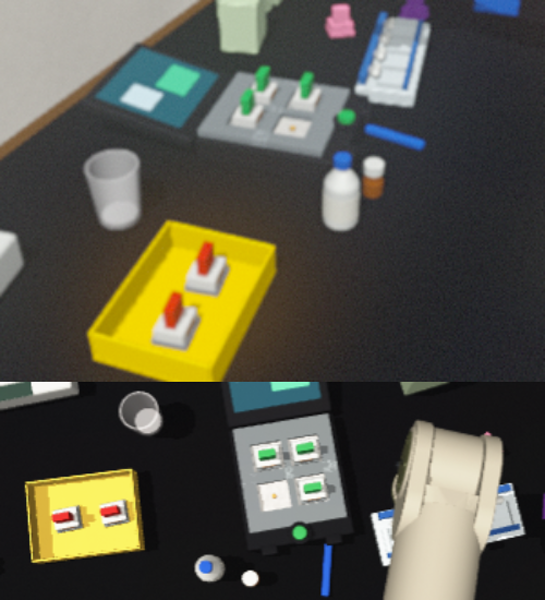

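The final view shows three green cartridges upright in their bays at (262,85), (305,92) and (247,108). Both red ones stand in the tray at (205,268) and (175,320), and the button is up at (346,117). The bystanders are where they were, so I'm handing in.

```bash
python3 -c "
from rig import *
print(finish_job())"
```

```text
the job is handed in; nothing more can be done
None
```

The job is handed in: both spent cartridges are in the waste tray, the three fresh ones stand upright in their own reader bays, and the start button was pressed fully and released; the hand-in call returned no verdict.

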